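Open the sensor cover of a microscope stage

ROBOT

A 7-joint arm with a two-finger parallel gripper is mounted at the origin on the work surface. World frame = base frame: x ahead of the robot, y to its left, z up, the work surface at z = 0. Lengths are in m, angles in rad, forces in N, time in s.
With the tool pointing down it reaches from about 0.35 to 0.9 m from the base axis. Payload 8.1 kg.
Tool frame: the origin (TCP) lies on the centre line of the jaws, within the pads' length; the fingertips stand 17 mm ahead of it and the grasp point (between the pads) lies 2 mm behind it; z points along the fingers, y is the direction in which the jaws open and shut (so a half turn about z gives the same grasp; the last joint's range is limited). The gripper opens to 92 mm and grips with 3 to 60 N. Pads are 19 mm wide; open, the fingers measure 130 mm over their backs; the gripper's body (75 mm by 190 mm) begins 47 mm behind the grasp point.
Start: joints at [-1.378, 0.434, 0.025, 1.573, -0.012, 1.134, -0.075], TCP at [0.182, 0.598, 0.244] pointing down, gripper open.
Joint ranges: [-2.62, 2.62], [-0.44, 2.09], [-1.27, 1.32], [0.08, 2.57], [-1.32, 4.46], [0.12, 2], [-2.74, 2.74]. Speed limits (rad/s): [2.22, 2.22, 3.01, 3.01, 3.14, 3.14, 3.14].

INTERFACE

Orientations are given as a rotation vector (axis times angle).
In Python, from cell import arm, imaging, job gives the robot as it stands.
- The arm moves only by the tool jog_arm, never from a script. Its argument "moves" is a list of rows, each an object with "fingers": the closure, from -1 (fully open) to 1 (shut); "xyz": the shift along the tool's x, y, z in cm, a list of three; "angular": the turn, a rotation vector about the tool's x, y, z in rad, a list of three. In form: [{"fingers": fingers, "xyz": [dx, dy, dz], "angular": [ax, ay, az]}, ...]. A call has 1 to 12 rows; each row is the pose to reach, as a shift and turn from the pose commanded when the call began, along the tool's axes at that moment; what a row does not reach only later rows make up. A row lasts 1/8 s, in which the tool goes at most 62.5 mm and 10.7 degrees, less where a joint would pass 70% of its speed; a pose out of reach is approached as far as the arm can. A call with a gripper value outside its range is refused whole. The fingers move at their own pace and stop on an object; "grip_force" is the grip in N (left out, the last holds). Time passes only in rows, so rows that repeat a pose let the fingers close. It gives the time, the measured TCP pose, the force and the opening at its end, in the units of the state.
- arm.observe(): the state, without advancing time (a new reading comes with each control period).
- imaging.get_image(name): name is "scene" or "top"; returns the picture (400x640x3 uint8, red, green, blue); there is no depth.
- imaging.camera_params(name): a dict with "fx", "fy", "cx", "cy" (pixels), "rvec" (rotation vector, rad) and "tvec" (3), from world to camera coordinates, as OpenCV has them. Camera axes: x right, y down, z forward; pixel columns grow to the right and rows downward; lengths in m; the calibration is good to about 2 mm. A picture is of the moment at which its call begins. camera_params takes no time and is no camera call.
- job.sign_off(): hands the job in, once; it reports no verdict.
The state is a dict: "clock": time; "joints": joint angles; "dq": joint speeds; "joint_efforts": joint torques, N m; "position": TCP position; "ee_rot": TCP orientation; "force": force on the tool from outside, world axes, zero at the start; "ft_torque": the same for the moment, N m; "width": opening from 0.0 (shut) to 1.0 (fully open).
Only numpy, scipy, OpenCV 4.12 (cv2) and the standard library are available. Lean on these libraries where they do the work, as an engineer would, in place of code of your own. Each camera call takes 0.05 s, during which the arm holds its last target. There are 200 camera calls.

TASK

The scanning stage has been taken off the microscope for service. Take the bent flat-bladed pry lever from the mat, put its blade into the ramped notch at the end of the stage's grey snap-in sensor cover and lever that end up until the cover unsnaps (free it with the lever, not with the gripper), then lay the lever back down on the mat and lay the loose cover, outer face up, flat on the floor of the steel parts tray. Set the cover down rather than dropping it, and leave the other things on the bench where they are.

Things in the scene. Friction and masses are not known exactly. Their poses are not given: they have to be found in the camera images.
- stage: Fixed black microscope scanning stage, 260 x 260 mm, flat top face 58 mm above the bench. Origin: under its centre, on the bench. Cover and notch lie in its top face on the +y half, the notch towards +x (which points to the robot's right). A grab bar on the -x edge (x -128 to -112, y -103 to +23 mm) rises 38 mm above the top. Drive motor on the +y side, below the top; opening at y -100 to +20 mm.
- seat (a point): Point fixed on the stage: where the centre of the cover's top face is while snapped in, flush with the stage's top face. Axes as the stage.
- notch_edge (a point): Point on the stage's top face: middle of the outer edge of the ramped notch, the fulcrum. Axes as the stage. From here the notch, 22 mm wide along y, runs to -x down a 25 degree ramp (starting 1.5 mm below this edge) and after 12.5 mm opens into the 20 mm deep pocket under the cover. The cover's end edge is 14 mm from here along -x; the stage's outer edge 45 mm along +x.
- cover: Loose grey plastic snap cover, 80 x 50 mm (x, y), about 40 g, flush in its pocket at the start (1.5 mm gap all round). Origin: centre of its top face; +x to its notch end, z out of the outer face. Plate 4 mm thick, 2.5 mm over the middle 22 mm of the notch end (10 mm deep). Skirts near both ends reach 15 mm below the top face: on a flat floor it lies level, top 15 mm up.
- cover_lip (a point): Point on the cover: middle of the top edge of its notch end, x = +40 mm; axes as the cover. Two spring catches hold this end. Lifted about 4 mm (some 8 N) it unsnaps, and the catches then push it up and keep it standing about 8 mm above flush, far end still in the pocket; so it can be gripped by its 50 mm wide sides close to this end and lifted out.
- lever: Loose pry lever, 186 mm long, about 70 g: black handle 110 x 20 x 22 mm (x, y, z); flat steel shank 12 x 3 mm from the handle's front at mid height; flat blade 22 mm long, 10 wide, 2 thick, bent up by 20 degrees. Origin: centre of the handle's underside; +x to the blade, z up as it lies on its handle's underside (it starts so). Handle from x = -55 to +55 mm.
- lever_heel (a point): Point on the lever: underside of the bend between shank and blade, (110, 0, 9.5) mm; axes as the lever. With the heel on the notch's outer edge and the handle sloping 45 degrees (blade 25 degrees, blade end down) the tip is 6 mm under the cover's edge; pushing the handle down to a slope of 12 to 15 degrees about the heel unsnaps the cover.
- lever_tip (a point): Point on the lever: middle of the blade's end edge, on its underside; 22 mm from the heel, (130.7, 0, 17.0) mm on the lever. Axes as the lever.
- mat: Fixed flat grey bench mat, 260 x 150 mm (x, y), 3 mm thick. Origin: centre of its underside, on the bench. It may be left or right of the stage.
- tray: Fixed shallow steel parts tray, 220 x 150 mm (x, y) outside, walls 3 mm thick and 16 mm high, floor 3 mm thick. Origin: centre of its underside, on the bench. On the other side of the stage from the mat.
- wrench: Bystander: small steel wrench 130 mm long lying on the mat beside the lever. Origin: underside.
- screw_jar: Bystander: small round jar, 32 mm wide, 36 mm high, standing in a corner of the tray. Origin: centre of its underside.
- flask: Bystander: clear culture flask lying flat, 100 x 78 x 36 mm, red screw cap. Origin: underside.
- lens_bottle: Bystander: white bottle, 42 mm wide, 100 mm high. Origin: centre of its underside.
- dish: Bystander: clear covered culture dish, 90 mm wide, 16 mm high. Origin: centre of its underside.
- objective: Bystander: metal microscope objective standing on its wide end, 32 mm wide, 52 mm high. Origin: centre of its underside.
- cover_far (a point): Point on the cover: middle of the top edge of its far end, x = -40 mm; axes as the cover. Not latched: this end only rests in the pocket and is the pivot while the notch end rises.
There are look-alikes about, which are no part of the job. Of the things like the lever, leave any that is pink; of the rest the larger one is meant.

How it is judged:
By the outcome, as a careful person would: the job done as asked, in the order asked, and still so for the second after the job is handed in, with the robot touching nothing.
It also fails if it takes over 72 s, if anything falls off the work surface, if the arm or the gripper's body presses on something with over 40 N, if the wrist force passes 120 N, or if a joint passes its speed limit or range.

## Working session

There is one attempt and no reset: what is moved stays moved. The work goes in short steps, Python scripts to look and compute and a tool call to move; the robot and the scene stay as the last step left them, time stands still between calls to the robot, and variables do not carry over. Pictures are saved under pics/ and viewed, about 8 in all and at most 12, crops included, and the job is handed in when it is done.

Besides the shell and the picture viewer there is one more tool, called after "Emit:" by a JSON object that holds its "name" and its "arguments". jog_arm: Moves the arm, as the interface text tells. Its arguments: {"type":"object","properties":{"moves":{"type":"array"},"grip_force":{"type":"number"}},"required":["moves"]}

```bash
mkdir -p pics; ls
python3 - <<'E'
from cell import arm, imaging, job
import cv2,numpy as np
for n in ["scene","top"]:
    im=imaging.get_image(n); cv2.imwrite(f"pics/{n}0.png",im[:,:,::-1])
    p=imaging.camera_params(n); print(n,p)
    R=cv2.Rodrigues(np.array(p["rvec"],float))[0]; print(-R.T@np.array(p["tvec"]))
print(arm.observe())
E
```

```text
pics
scene {'fx': 367.32859016915836, 'fy': 367.32859016915836, 'cx': 321.00548294600947, 'cy': 202.83788141293573, 'rvec': array([ 2.03628791,  1.71899972, -0.49755244]), 'tvec': array([ 0.01562929, -0.40640495,  1.36796602])}
[ 1.05781589 -0.19792109  0.93733296]
top {'fx': 497.6142430685723, 'fy': 497.6142430685723, 'cx': 323.97377205036815, 'cy': 195.64115812750924, 'rvec': array([ 2.10992321, -2.13415929,  0.21493791]), 'tvec': array([-0.09451147,  0.55048333,  1.78745164])}
[ 0.1926588  -0.08602765  1.86076046]
{'clock': 0.1, 'joints': array([-1.37757552,  0.43517379,  0.02497979,  1.57396235, -0.01162116,
        1.13401498, -0.07510883]), 'dq': array([-4.15570645e-05, -1.12274095e-03, -2.39672013e-04, -3.17869219e-03,
       -5.23423784e-04,  1.94857423e-03,  2.64960842e-04]), 'joint_efforts': array([ 2.83901260e-03, -6.69132042e+01,  9.87757668e-01, -3.15147686e+01,
       -6.06033253e-02,  3.74598848e-02,  9.32075750e-05]), 'position': array([0.18212523, 0.59743758, 0.2430277 ]), 'ee_rot': array([-4.63110973e-01, -3.10717283e+00,  2.21467591e-03]), 'force': array([-0.05050793,  0.49845289,  0.30454811]), 'ft_torque': array([-0.01431337,  0.0349208 ,  0.00672239]), 'width': 1.002805856998035}
```

View pics/scene0.png

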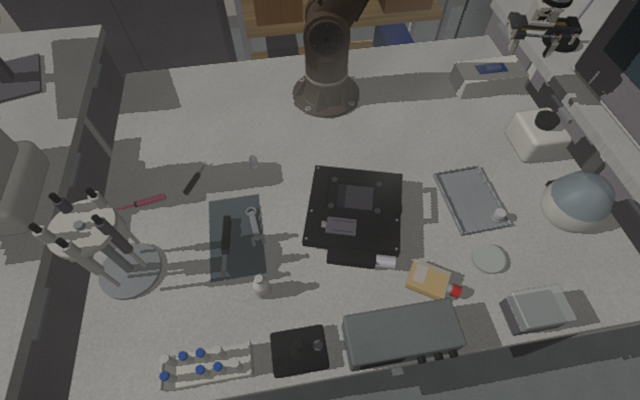

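View pics/top0.png

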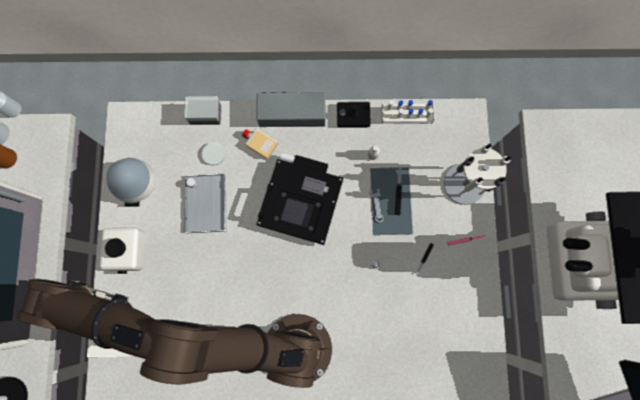

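The lever-like things are the black one on the mat (top view 398,198; scene 226,236), the small black one off the mat (427,253; scene 195,178) and the pink one (465,239; scene 150,201). I choose the larger black one on the mat. The wrench is the steel item at (377,207). Next, enlarged crops.

```bash
cat > h.py <<'E'
import cv2,numpy as np
from scipy.spatial.transform import Rotation as Ro
from cell import arm, imaging, job
def cam(n):
    p=imaging.camera_params(n); R=cv2.Rodrigues(np.array(p["rvec"],float))[0]
    K=np.array([[p["fx"],0,p["cx"]],[0,p["fy"],p["cy"]],[0,0,1]]); return K,R,np.array(p["tvec"],float)
def ray(n,uv):
    K,R,t=cam(n); d=R.T@np.linalg.solve(K,[uv[0],uv[1],1]); return -R.T@t,d
def onz(n,uv,z):
    c,d=ray(n,uv); return c+d*(z-c[2])/d[2]
def tri(us,ut):
    A=[];b=[]
    for n,u in (("scene",us),("top",ut)):
        c,d=ray(n,u); d=d/np.linalg.norm(d); P=np.eye(3)-np.outer(d,d); A.append(P);b.append(P@c)
    x=np.linalg.lstsq(np.vstack(A),np.hstack(b),rcond=None)[0]
    return x,[np.linalg.norm(Ai@x-bi)*1e3 for Ai,bi in zip(A,b)]
def proj(n,X):
    K,R,t=cam(n); q=K@(R@np.array(X,float)+t); return q[:2]/q[2]
def crop(n,x0,y0,w,h,s,f,im=None):
    im=imaging.get_image(n) if im is None else im
    c=cv2.resize(im[y0:y0+h,x0:x0+w],None,fx=s,fy=s,interpolation=cv2.INTER_CUBIC)[:,:,::-1].copy()
    for k in range((x0+9)//10*10,x0+w,10):
        cv2.line(c,(int((k+.5-x0)*s),0),(int((k+.5-x0)*s),5),(0,255,255),1)
        if k%20==0: cv2.putText(c,str(k),(int((k+.5-x0)*s)-10,16),0,.35,(0,255,255),1)
    for k in range((y0+9)//10*10,y0+h,10):
        cv2.line(c,(0,int((k+.5-y0)*s)),(5,int((k+.5-y0)*s)),(0,255,255),1)
        if k%20==0: cv2.putText(c,str(k),(7,int((k+.5-y0)*s)+4),0,.35,(0,255,255),1)
    cv2.imwrite(f,c)
E
python3 - <<'E'
from h import *
crop("top",250,150,165,100,4.8,"pics/t1.png",cv2.convertScaleAbs(imaging.get_image("top"),alpha=1.6))
crop("scene",200,155,220,120,3.6,"pics/s1.png",cv2.convertScaleAbs(imaging.get_image("scene"),alpha=1.6))
E
```

```text
(no output)
```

View pics/t1.png

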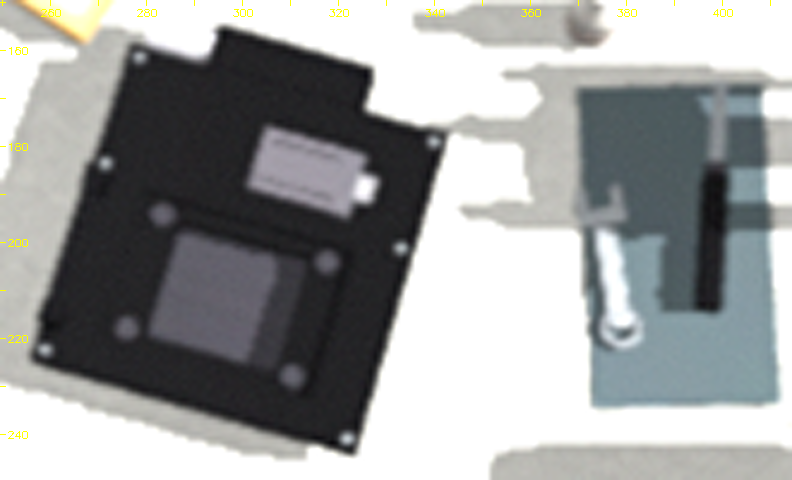

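View pics/s1.png

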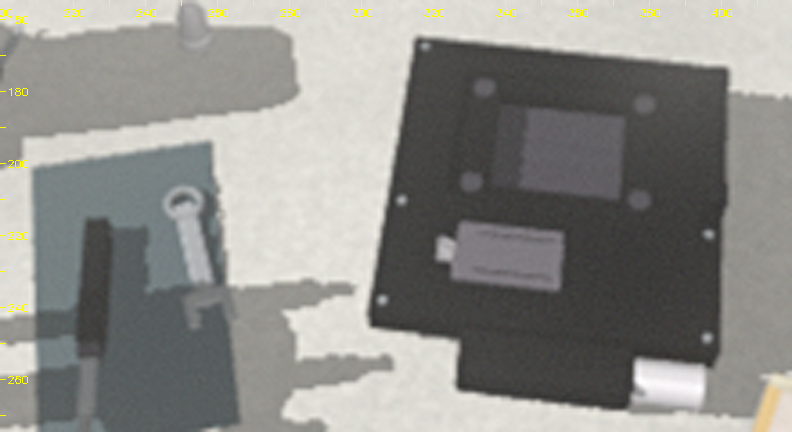

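Crop readings: stage screws, cover corners, the bright notch (top ≈ 326,189; scene ≈ 323,224), the lever handle (top ≈ 398,200) with the blade towards image-up, and the wrench about 20 px left of it. Now triangulating.

Run:
```python
from h import *
np.set_printoptions(precision=4,suppress=True)
T=lambda p:(250+p[0]/4.8-.5,150+p[1]/4.8-.5)
S=lambda p:(200+p[0]/3.6-.5,155+p[1]/3.6-.5)
pairs={"scr1":((425,46),(347,439)),"scr2":((382,300),(434,142)),"scr3":((402,200),(400,248)),"scr4":((708,234),(106,163)),"scr5":((707,338),(140,58)),
"cA":((563,232),(247,188)),"cB":((459,220),(350,217)),"cC":((452,279),(368,153)),"cD":((558,290),(265,125)),
"notch":((437,250),(378,188)),
"h1":((85,218),(720,312)),"h2":((112,218),(696,310)),"h3":((104,352),(703,165)),"h4":((77,350),(727,168)),
"wr_ring":((183,203),(620,330)),"matTR":((212,142),(592,405)),"matTL":((33,168),(778,402))}
X={}
for k,(s,t) in pairs.items():
    x,e=tri(S(s),T(t)); X[k]=x; print(k,x,np.round(e,1))
for a,b in(("cA","cB"),("cC","cD"),("cA","cD"),("cB","cC"),("h1","h4"),("h2","h3"),("scr1","scr2")):
    d=X[b]-X[a]; print(a,b,np.linalg.norm(d),np.degrees(np.arctan2(d[1],d[0])))
print("tray top",[onz("top",u,.016) for u in((182,177),(223,176),(226,232),(185,234))])
print("tray scene",[onz("scene",u,.016) for u in((435,169),(482,166),(512,223),(464,233))])
print("jar",tri((500,214),(190,182)))
print("bottle",tri((262,276),(375,148)),"wr",[onz("top",T(p),.006) for p in((615,190),(600,230),(620,335),(627,215))])
```

```text
scr1 [ 0.3811 -0.0912  0.0581] [0.4 0.4]
scr2 [ 0.6106 -0.1613  0.0582] [0.6 0.6]
scr3 [ 0.5274 -0.1335  0.0584] [0.4 0.4]
scr4 [0.5966 0.0927 0.0583] [0.3 0.3]
scr5 [0.6805 0.0675 0.0575] [0.3 0.3]
cA [ 0.5759 -0.0162  0.0575] [0.4 0.4]
cB [ 0.5523 -0.0942  0.0583] [0.9 0.9]
cC [ 0.6024 -0.1086  0.0593] [0.9 0.9]
cD [ 0.6251 -0.0308  0.0596] [0.8 0.8]
notch [ 0.575  -0.1157  0.0576] [1.2 1.2]
h1 [ 0.4805 -0.3834  0.0236] [0.9 0.9]
h2 [ 0.4826 -0.3638  0.0212] [0.4 0.4]
h3 [ 0.5988 -0.3745  0.019 ] [0.2 0.2]
h4 [ 0.5955 -0.3933  0.0224] [0.3 0.3]
wr_ring [ 0.4696 -0.3069  0.0077] [0.9 0.9]
matTR [ 0.4111 -0.2812  0.0049] [1.3 1.3]
matTL [ 0.412  -0.4289  0.0042] [0.9 0.9]
cA cB 0.08150479316161387 -106.83013784843304
cC cD 0.08110385058482764 73.74132031722827
cA cD 0.05136033726580191 -16.488449671980764
cB cC 0.052143058401695544 -16.051795385829116
h1 h4 0.11538588990921331 -4.93534263267064
h2 h3 0.11673716180515166 -5.245802667170236
scr1 scr2 0.24000039986026145 -16.992776253952698
tray top [array([0.635 , 0.4376, 0.016 ]), array([0.6372, 0.2821, 0.016 ]), array([0.423 , 0.2651, 0.016 ]), array([0.4172, 0.4171, 0.016 ])]
tray scene [array([0.4173, 0.278 , 0.016 ]), array([0.4308, 0.4292, 0.016 ]), array([0.6412, 0.4314, 0.016 ]), array([0.6489, 0.2832, 0.016 ])]
jar (array([0.6125, 0.4033, 0.0268]), [np.float64(0.2806345425282203), np.float64(0.28063454252812026)])
bottle (array([ 0.7161, -0.2856,  0.1025]), [np.float64(4.314859810620063), np.float64(4.314859810619966)]) wr [array([ 0.5821, -0.306 ,  0.006 ]), array([ 0.5499, -0.293 ,  0.006 ]), array([ 0.4658, -0.3061,  0.006 ]), array([ 0.5618, -0.3148,  0.006 ])]
```

```bash
cat >> h.py <<'E'
np.set_printoptions(precision=4,suppress=True)
def az(d): return np.array([np.cos(np.radians(d)),np.sin(np.radians(d)),0])
SX=az(-106.9); SY=az(-16.9); K3=np.array([0,0,1.])
SEAT=np.array([.5889,-.0625,.058]); NOTCH=SEAT+.054*SX
BETA=np.radians(20)
def toolR(yaz,lean,b):           # jaw axis azimuth; body leans opposite to 'lean' dir by b
    y=az(yaz); z=np.sin(b)*lean-np.cos(b)*K3; return np.column_stack([np.cross(y,z),y,z])
def rows(targets):               # [(pos,R)] -> rows relative to now
    o=arm.observe(); p=np.array(o["position"]); R=Ro.from_rotvec(o["ee_rot"]).as_matrix()
    for P,Q in targets:
        w=Ro.from_matrix(R.T@Q).as_rotvec()
        print("xyz",np.round(R.T@(P-p)*100,2).tolist(),"ang",np.round(w,3).tolist(),"deg",round(np.degrees(np.linalg.norm(w)),1))
def st():
    o=arm.observe(); print({k:np.round(o[k],4).tolist() for k in("clock","joints","position","force","ft_torque","width")}); R=Ro.from_rotvec(o["ee_rot"]).as_matrix(); print("R",R.round(3).tolist())
E
python3 - <<'E'
from h import *
u=az(-5.1); C=np.array([.5394,-.3788,0])
g=C-.025*u
Rp=toolR(-95.1,u,BETA)
Rv=toolR(0,az(90),0)
print(g)
rows([(np.array([.45,.1,.28]),Rv),(np.array([g[0],g[1],.15]),toolR(-95.1,u,0))])
rows([(np.array([.45,.1,.28]),toolR(40,az(90),0)),(np.array([.5,-.15,.28]),toolR(-20,az(90),0))])
E
```

```text
[ 0.5145 -0.3766  0.    ]
xyz [-40.13, -39.79, -3.64] ang [-0.001, 0.001, 1.275] deg 73.0
xyz [-60.2, -83.48, 9.41] ang [-0.0, 0.001, 2.935] deg 168.1
xyz [-40.13, -39.79, -3.64] ang [-0.001, 0.0, 0.577] deg 33.0
xyz [-52.2, -62.25, -3.61] ang [-0.001, 0.001, 1.624] deg 93.0
```

Emit:
{"name": "jog_arm", "arguments": {"moves": [{"fingers":-0.1,"xyz":[-4,-4,-3.6],"angular":[0,0,0.1]},{"fingers":-0.1,"xyz":[-8,-8,-3.6],"angular":[0,0,0.2]},{"fingers":-0.1,"xyz":[-12.5,-12.5,-3.6],"angular":[0,0,0.3]},{"fingers":-0.1,"xyz":[-17,-17,-3.6],"angular":[0,0,0.42]},{"fingers":-0.1,"xyz":[-21,-21,-3.6],"angular":[0,0,0.55]},{"fingers":-0.1,"xyz":[-25,-25,-3.6],"angular":[0,0,0.68]},{"fingers":-0.1,"xyz":[-29,-29,-3.6],"angular":[0,0,0.8]},{"fingers":-0.1,"xyz":[-33,-33,-3.6],"angular":[0,0,0.95]},{"fingers":-0.1,"xyz":[-37,-37,-3.6],"angular":[0,0,1.1]},{"fingers":-0.1,"xyz":[-41,-41,-3.6],"angular":[0,0,1.25]},{"fingers":-0.1,"xyz":[-45,-46,-3.6],"angular":[0,0,1.4]},{"fingers":-0.1,"xyz":[-49,-51,-3.6],"angular":[0,0,1.55]}]}}

```text
clock: 1.7
position: [0.5016, -0.0317, 0.2799]
ee_rot: [2.509, 1.891, 0.001]
force: [1.3, 0.9, -0.2]
width: 0.55
```

Run:
```python
from h import *
st()
u=az(-5.1); g=np.array([.5145,-.3766,0])
rows([(g+[0,0,.12]-.03*u,toolR(-95.1,u,BETA))])
```

```text
{'clock': 1.7, 'joints': [-0.584, 0.2177, 0.6639, 1.8511, -0.1488, 1.1218, -0.146], 'position': [0.5016, -0.0317, 0.2799], 'force': [1.3155, 0.9352, -0.206], 'ft_torque': [-0.0542, -0.0191, -0.0057], 'width': 0.5498}
R [[0.276, 0.961, 0.001], [0.961, -0.276, 0.0], [0.001, 0.0, -1.0]]
xyz [-33.38, 7.8, 15.97] ang [-0.241, 0.291, 1.366] deg 81.2
```

Emit:
{"name": "jog_arm", "arguments": {"moves": [{"fingers":-0.1,"xyz":[-4,1,1],"angular":[0,0,0.15]},{"fingers":-0.1,"xyz":[-8,2,1],"angular":[0,0,0.3]},{"fingers":-0.1,"xyz":[-12,3,1],"angular":[0,0,0.45]},{"fingers":-0.1,"xyz":[-16,4,1],"angular":[0,0,0.6]},{"fingers":-0.1,"xyz":[-20,5,2],"angular":[0,0,0.78]},{"fingers":-0.1,"xyz":[-25,6,4],"angular":[-0.05,0.06,0.95]},{"fingers":-0.1,"xyz":[-29,7,7],"angular":[-0.1,0.12,1.1]},{"fingers":-0.1,"xyz":[-33.4,7.8,10],"angular":[-0.16,0.2,1.25]},{"fingers":-0.1,"xyz":[-33.4,7.8,13],"angular":[-0.241,0.291,1.366]},{"fingers":-0.1,"xyz":[-33.4,7.8,16],"angular":[-0.241,0.291,1.366]},{"fingers":-0.1,"xyz":[-33.4,7.8,16],"angular":[-0.241,0.291,1.366]}]}}

```text
clock: 3.08
position: [0.4841, -0.3717, 0.1179]
ee_rot: [3.08, -0.133, 0.538]
force: [0.6, 0.2, 0.5]
width: 0.55
```

Run:
```python
from h import *
st()
u=az(-5.1); g=np.array([.5145,-.3766,0])
R=toolR(-95.1,u,BETA)
rows([(g+[0,0,.06]-.013*u,R),(g+[0,0,.0255],R)])
crop("top",350,150,80,110,5.2,"pics/t2.png",cv2.convertScaleAbs(imaging.get_image("top"),alpha=1.4))
```

```text
{'clock': 3.075, 'joints': [0.1818, 0.5082, 0.6854, 2.0445, -0.9901, 0.6452, -0.0949], 'position': [0.4841, -0.3717, 0.1179], 'force': [0.6439, 0.1736, 0.457], 'ft_torque': [0.0091, 0.5087, -0.023], 'width': 0.5504}
R [[0.937, -0.086, 0.338], [-0.081, -0.996, -0.027], [0.339, -0.002, -0.941]]
xyz [-0.3, 0.23, 6.05] ang [-0.003, 0.004, 0.002] deg 0.3
xyz [-0.24, 0.24, 9.73] ang [-0.003, 0.004, 0.002] deg 0.3
```

View pics/t2.png

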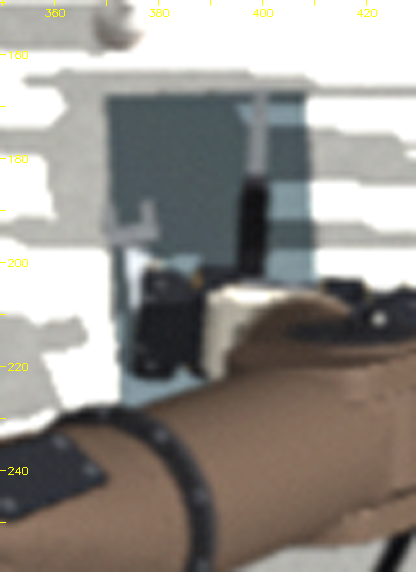

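The view shows the gripper leaning back over the handle's rear and the lever undisturbed (handle front at 398,184). Descending and closing.

Emit:
{"name": "jog_arm", "arguments": {"moves": [{"fingers":-0.1,"xyz":[-0.3,0.23,3],"angular":[0,0,0]},{"fingers":-0.1,"xyz":[-0.3,0.23,6],"angular":[0,0,0]},{"fingers":-0.1,"xyz":[-0.25,0.24,8],"angular":[0,0,0]},{"fingers":-0.1,"xyz":[-0.25,0.24,9.5],"angular":[0,0,0]},{"fingers":-0.1,"xyz":[-0.25,0.24,9.7],"angular":[0,0,0]},{"fingers":0.3,"xyz":[-0.25,0.24,9.7],"angular":[0,0,0]},{"fingers":0.7,"xyz":[-0.25,0.24,9.7],"angular":[0,0,0]},{"fingers":1,"xyz":[-0.25,0.24,9.7],"angular":[0,0,0]},{"fingers":1,"xyz":[-0.25,0.24,9.7],"angular":[0,0,0]},{"fingers":1,"xyz":[-0.25,0.24,9.7],"angular":[0,0,0]}], "grip_force": 45}}

```text
clock: 4.38
position: [0.516, -0.378, 0.0282]
ee_rot: [3.076, -0.131, 0.543]
force: [-1.6, 1.2, 6.2]
width: 0.213
```

Run:
```python
from h import *
st()
```

```text
{'clock': 4.375, 'joints': [0.2952, 0.6643, 0.5044, 2.0279, -1.2272, 0.5218, 0.1031], 'position': [0.516, -0.378, 0.0282], 'force': [-1.6213, 1.1548, 6.1515], 'ft_torque': [0.1049, 0.5258, 0.0338], 'width': 0.2132}
R [[0.936, -0.085, 0.341], [-0.08, -0.996, -0.03], [0.342, 0.001, -0.94]]
```

```bash
cat >> h.py <<'E'
HEEL=np.array([.110,0,.0095]); TIP=np.array([.1307,0,.017])
TCPL=np.array([-.0234,0,.0252])                       # TCP in lever frame
RT0=np.array([[0.936,-0.085,0.341],[-0.08,-0.996,-0.03],[0.342,0.001,-0.94]])
def levR(x,sl):                                       # x: horizontal heading, sl nose-down deg
    s=np.radians(sl); X=np.cos(s)*x-np.sin(s)*K3; Z=np.cos(s)*K3+np.sin(s)*x
    return np.column_stack([X,np.cross(Z,X),Z])
G=levR(az(-4.9),0).T@RT0                              # tool in lever
def pose(x,sl,heel): L=levR(x,sl); return heel+L@(TCPL-HEEL), L@G
def levpts(pts):                                      # where lever points are now
    o=arm.observe(); L=Ro.from_rotvec(o["ee_rot"]).as_matrix()@G.T
    return [np.array(o["position"])+L@(np.array(q)-TCPL) for q in pts]
E
python3 - <<'E'
from h import *
o=arm.observe(); p=o["position"]; R=Ro.from_rotvec(o["ee_rot"]).as_matrix()
rows([(p+[0,0,.06],R),(p+[0,0,.17],R)])
bl=-np.cos(np.radians(25))*SX-np.sin(np.radians(25))*K3
H=NOTCH-.035*bl
print(NOTCH,H); 
P,Q=pose(-SX,45,H+[0,0,.05]); print(P,Q)
P2,Q2=pose(az(35),0,np.array([.6,-.25,.2])); print(P2)
rows([(P2,Q2),(P,Q)])
E
```

```text
xyz [2.05, 0.0, -5.64] ang [0.0, 0.0, 0.0] deg 0.0
xyz [5.82, 0.01, -15.97] ang [0.0, 0.0, 0.0] deg 0.0
[ 0.5732 -0.1142  0.058 ] [ 0.564  -0.1445  0.0728]
[ 0.5398 -0.2242  0.2282] [[ 0.2632  0.9567 -0.1221]
 [ 0.867  -0.2897 -0.4046]
 [-0.4224  0.0004 -0.9067]]
[ 0.4907 -0.3265  0.2157]
xyz [3.64, -4.9, -18.63] ang [0.238, 0.0, -0.655] deg 39.9
xyz [7.84, -15.52, -18.44] ang [-0.06, -0.657, -1.392] deg 88.2
```

Emit:
{"name": "jog_arm", "arguments": {"moves": [{"fingers":1,"xyz":[1,0,-2.8],"angular":[0,0,0]},{"fingers":1,"xyz":[2,0,-5.6],"angular":[0,0,0]},{"fingers":1,"xyz":[3.5,0,-9.5],"angular":[0,0,0]},{"fingers":1,"xyz":[5,0,-13.5],"angular":[0,0,0]},{"fingers":1,"xyz":[5.8,0,-16],"angular":[0,0,0]},{"fingers":1,"xyz":[5.8,0,-16],"angular":[0,0,0]}]}}

```text
clock: 5.12
position: [0.5164, -0.3782, 0.1998]
ee_rot: [3.074, -0.13, 0.546]
force: [-0.5, 0.6, -1.3]
width: 0.216
```

Run:
```python
from h import *
st()
bl=-np.cos(np.radians(25))*SX-np.sin(np.radians(25))*K3
H=NOTCH-.035*bl
o=arm.observe(); p=o["position"]
for hd,sl in((20,10),(45,20),(60,35),(73.1,45)):
    P,Q=pose(az(hd),sl,H+[0,0,.07]); print(P); rows([(P,Q)])
```

```text
{'clock': 5.125, 'joints': [0.0642, 0.4476, 0.8142, 1.9106, -0.8091, 0.792, -0.3219], 'position': [0.5164, -0.3782, 0.1998], 'force': [-0.5031, 0.5579, -1.3151], 'ft_torque': [0.0115, 0.6182, 0.0429], 'width': 0.2156}
R [[0.935, -0.085, 0.343], [-0.079, -0.996, -0.031], [0.344, 0.002, -0.939]]
[ 0.4431 -0.1885  0.1814]
xyz [-8.99, -18.28, -1.38] ang [0.114, -0.174, -0.42] deg 26.8
[ 0.4791 -0.2294  0.2032]
xyz [-4.55, -14.51, -2.06] ang [0.154, -0.328, -0.862] deg 53.5
[ 0.5138 -0.2314  0.2322]
xyz [-0.29, -14.6, -3.58] ang [0.053, -0.544, -1.148] deg 72.9
[ 0.5398 -0.2242  0.2482]
xyz [2.63, -15.54, -4.22] ang [-0.058, -0.658, -1.391] deg 88.3
```

Emit:
{"name": "jog_arm", "arguments": {"moves": [{"fingers":1,"xyz":[0,-2,-1.5],"angular":[0.06,-0.06,-0.15]},{"fingers":1,"xyz":[0,-4,-2],"angular":[0.1,-0.1,-0.3]},{"fingers":1,"xyz":[0,-6,-2.5],"angular":[0.12,-0.17,-0.45]},{"fingers":1,"xyz":[0,-8,-3],"angular":[0.14,-0.24,-0.6]},{"fingers":1,"xyz":[0,-10,-3.5],"angular":[0.15,-0.32,-0.75]},{"fingers":1,"xyz":[0.5,-12,-4],"angular":[0.12,-0.4,-0.9]},{"fingers":1,"xyz":[1,-14,-4.2],"angular":[0.08,-0.48,-1.05]},{"fingers":1,"xyz":[1.8,-15,-4.2],"angular":[0.02,-0.56,-1.2]},{"fingers":1,"xyz":[2.6,-15.5,-4.2],"angular":[-0.058,-0.658,-1.39]},{"fingers":1,"xyz":[2.6,-15.5,-4.2],"angular":[-0.058,-0.658,-1.39]},{"fingers":1,"xyz":[2.6,-15.5,-4.2],"angular":[-0.058,-0.658,-1.39]}]}}

```text
clock: 6.5
position: [0.538, -0.2241, 0.2453]
ee_rot: [2.286, 1.69, -0.507]
force: [-0.2, -0.2, -0.3]
width: 0.214
```

Run:
```python
from h import *
st()
B=[.11,0,.0125]
for n,q in zip(("heel","tip","front"),levpts([HEEL,TIP,[.055,0,.011]])): print(n,q,"scene",proj("scene",q),"top",proj("top",q))
print("notch",proj("scene",NOTCH),proj("top",NOTCH))
a=imaging.get_image("scene"); b=imaging.get_image("top")
crop("scene",270,170,100,90,5,"pics/a.png",cv2.convertScaleAbs(a,alpha=1.5)); crop("top",295,150,75,90,5,"pics/b.png",cv2.convertScaleAbs(b,alpha=1.5))
A=cv2.imread("pics/a.png");Bb=cv2.imread("pics/b.png");cv2.imwrite("pics/c1.png",np.hstack([A,Bb])[:, :800*2][:, :880]); print(A.shape,Bb.shape)
```

```text
{'clock': 6.5, 'joints': [-0.4835, 0.4803, 0.7782, 1.7503, 0.1172, 1.069, -0.1158], 'position': [0.538, -0.2241, 0.2453], 'force': [-0.1981, -0.1865, -0.2934], 'ft_torque': [0.382, -0.1031, -0.0102], 'width': 0.2142}
R [[0.265, 0.956, -0.127], [0.868, -0.294, -0.401], [-0.421, -0.004, -0.907]]
heel [ 0.5621 -0.1443  0.14  ] scene [308.5752 205.5447] top [336.3676 187.2608]
tip [ 0.568  -0.1252  0.1307] scene [316.3371 208.3016] top [330.8994 186.2593]
front [ 0.5511 -0.1806  0.1799] scene [292.9739 195.3631] top [347.2636 187.8419]
notch [320.8663 223.2241] [327.5148 189.0852]
(450, 500, 3) (450, 375, 3)
```

View pics/c1.png

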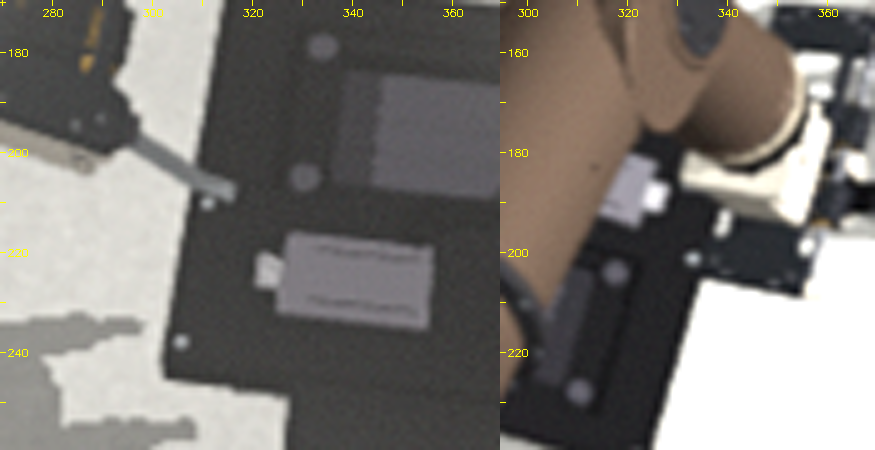

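In the scene view the tip shows at about (316,207.5), predicted (316.3,208.3), and the notch at (323,223), so the model agrees within 1 px. Going down to the pre-insertion pose.

```bash
cat >> h.py <<'E'
BL=-np.cos(np.radians(25))*SX-np.sin(np.radians(25))*K3
E
python3 - <<'E'
from h import *
rows([pose(-SX,45,NOTCH-.035*BL+[0,0,.03]),pose(-SX,45,NOTCH-.035*BL+[0,0,.001])])
E
```

```text
xyz [1.78, 0.15, 3.37] ang [-0.005, -0.002, -0.005] deg 0.4
xyz [2.99, 0.15, 6.0] ang [-0.005, -0.002, -0.005] deg 0.4
```

Emit:
{"name": "jog_arm", "arguments": {"moves": [{"fingers":1,"xyz":[0.9,0.15,1.7],"angular":[-0.005,0,-0.005]},{"fingers":1,"xyz":[1.8,0.15,3.4],"angular":[-0.005,0,-0.005]},{"fingers":1,"xyz":[2.4,0.15,4.7],"angular":[-0.005,0,-0.005]},{"fingers":1,"xyz":[3.0,0.15,6.0],"angular":[-0.005,0,-0.005]},{"fingers":1,"xyz":[3.0,0.15,6.0],"angular":[-0.005,0,-0.005]},{"fingers":1,"xyz":[3.0,0.15,6.0],"angular":[-0.005,0,-0.005]}]}}

```text
clock: 7.35
position: [0.5411, -0.2229, 0.1796]
ee_rot: [2.275, 1.696, -0.502]
force: [0.2, -0.1, -0.5]
width: 0.211
```

Run:
```python
from h import *
st()
for n,q in zip(("heel","tip"),levpts([HEEL,TIP])): print(n,q,"scene",proj("scene",q))
for d in(.02,.008,0): rows([pose(-SX,45,NOTCH-d*BL+[0,0,.0005])])
crop("scene",270,180,110,80,7,"pics/c2.png",cv2.convertScaleAbs(imaging.get_image("scene"),alpha=1.5))
```

```text
{'clock': 7.35, 'joints': [-0.457, 0.5574, 0.7431, 1.8212, 0.0849, 0.9264, -0.1303], 'position': [0.5411, -0.2229, 0.1796], 'force': [0.2256, -0.1192, -0.4996], 'ft_torque': [0.3939, -0.0565, 0.0764], 'width': 0.2107}
R [[0.259, 0.958, -0.119], [0.869, -0.285, -0.404], [-0.422, 0.001, -0.907]]
heel [ 0.565  -0.1431  0.0742] scene [309.8132 219.2414]
tip [ 0.5707 -0.124   0.0649] scene [317.1492 221.7215]
xyz [1.4, -0.08, 0.14] ang [0.002, -0.001, 0.004] deg 0.3
xyz [2.6, -0.08, 0.15] ang [0.002, -0.001, 0.004] deg 0.3
xyz [3.4, -0.07, 0.15] ang [0.002, -0.001, 0.004] deg 0.3
```

View pics/c2.png

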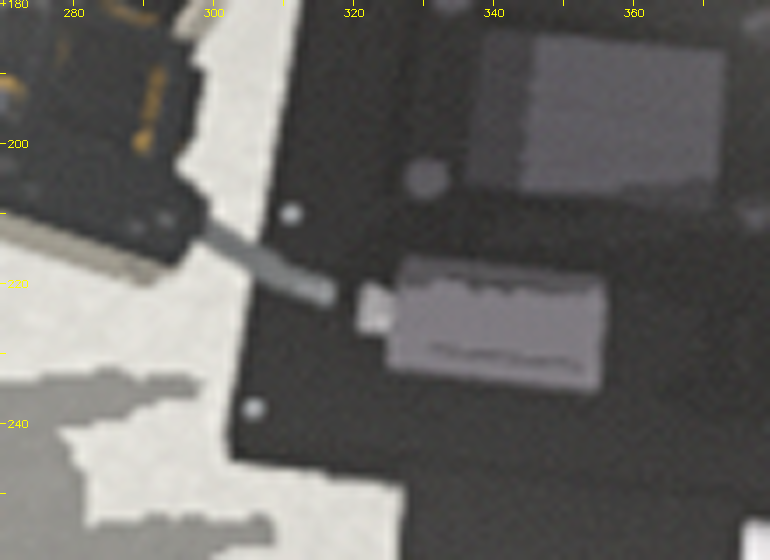

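Blade tip at (317.0,221.4), predicted (317.1,221.7); notch outer edge at (320.8,223.6), predicted (320.9,223.2). They line up, so I insert along the blade.

Emit:
{"name": "jog_arm", "arguments": {"moves": [{"fingers":1,"xyz":[0.7,-0.08,0.14],"angular":[0,0,0.004]},{"fingers":1,"xyz":[1.4,-0.08,0.14],"angular":[0,0,0.004]},{"fingers":1,"xyz":[2.0,-0.08,0.14],"angular":[0,0,0.004]},{"fingers":1,"xyz":[2.6,-0.08,0.15],"angular":[0,0,0.004]},{"fingers":1,"xyz":[2.6,-0.08,0.15],"angular":[0,0,0.004]}]}}

```text
clock: 8.02
position: [0.5469, -0.1997, 0.1665]
ee_rot: [2.277, 1.693, -0.502]
force: [-0.2, -0.3, -0.6]
width: 0.215
```

Run:
```python
from h import *
st()
for n,q in zip(("heel","tip"),levpts([HEEL,TIP])): print(n,q,q-NOTCH, (q-NOTCH)@SX,(q-NOTCH)@SY)
for d in(.004,0,-.001): rows([pose(-SX,45,NOTCH-d*BL+[0,0,.0])])
```

```text
{'clock': 8.025, 'joints': [-0.4879, 0.5788, 0.7345, 1.8252, 0.0711, 0.9203, -0.1669], 'position': [0.5469, -0.1997, 0.1665], 'force': [-0.2378, -0.2997, -0.6059], 'ft_torque': [0.4737, -0.0609, 0.0134], 'width': 0.2146}
R [[0.261, 0.958, -0.12], [0.868, -0.288, -0.404], [-0.422, 0.002, -0.907]]
heel [ 0.571  -0.12    0.0611] [-0.0022 -0.0058  0.0031] 0.00618939966331109 -0.0004159672130715149
tip [ 0.5768 -0.1009  0.0518] [ 0.0036  0.0133 -0.0062] -0.013754471133620962 -0.0004519869892601645
xyz [0.3, 0.04, 0.01] ang [0.002, -0.001, 0.002] deg 0.2
xyz [0.7, 0.04, 0.01] ang [0.002, -0.001, 0.002] deg 0.2
xyz [0.8, 0.04, 0.01] ang [0.002, -0.001, 0.002] deg 0.2
```

Emit:
{"name": "jog_arm", "arguments": {"moves": [{"fingers":1,"xyz":[0.35,0.04,0.01],"angular":[0,0,0]},{"fingers":1,"xyz":[0.75,0.04,0.01],"angular":[0,0,0]},{"fingers":1,"xyz":[0.75,0.04,0.01],"angular":[0,0,0]},{"fingers":1,"xyz":[0.75,0.04,0.01],"angular":[0,0,0]}]}}

```text
clock: 8.52
position: [0.5489, -0.1941, 0.1636]
ee_rot: [2.278, 1.692, -0.502]
force: [-0.1, -0.1, -0.7]
width: 0.213
```

Run:
```python
from h import *
st()
for n,q in zip(("heel","tip"),levpts([HEEL,TIP])): print(n,q,q-NOTCH, (q-NOTCH)@SX,(q-NOTCH)@SY)
for z in(0,-.0015,-.003): rows([pose(-SX,45,NOTCH+[0,0,z])])
```

```text
{'clock': 8.525, 'joints': [-0.4947, 0.5849, 0.7323, 1.8237, 0.0672, 0.9203, -0.1757], 'position': [0.5489, -0.1941, 0.1636], 'force': [-0.1118, -0.1298, -0.6804], 'ft_torque': [0.4157, -0.1053, 0.0109], 'width': 0.2135}
R [[0.263, 0.957, -0.12], [0.868, -0.289, -0.404], [-0.422, 0.002, -0.907]]
heel [ 0.5732 -0.1145  0.0582] [ 0.     -0.0003  0.0002] 0.0002876272337765304 8.786037545024296e-05
tip [ 0.579  -0.0954  0.0489] [ 0.0058  0.0188 -0.0091] -0.019655407217778312 7.897456465659964e-05
xyz [0.04, -0.0, 0.0] ang [0.002, -0.001, 0.001] deg 0.1
xyz [0.1, -0.0, 0.14] ang [0.002, -0.001, 0.001] deg 0.1
xyz [0.16, -0.0, 0.27] ang [0.002, -0.001, 0.001] deg 0.1
```

Emit:
{"name": "jog_arm", "arguments": {"moves": [{"fingers":1,"xyz":[0.1,0,0.14],"angular":[0,0,0]},{"fingers":1,"xyz":[0.14,0,0.22],"angular":[0,0,0]},{"fingers":1,"xyz":[0.14,0,0.22],"angular":[0,0,0]}], "grip_force": 55}}

```text
clock: 8.9
position: [0.5491, -0.1938, 0.161]
ee_rot: [2.278, 1.692, -0.502]
force: [0.4, 0.6, 1.0]
width: 0.211
```

Run:
```python
from h import *
st()
for n,q in zip(("heel","tip"),levpts([HEEL,TIP])): print(n,q,q-NOTCH, (q-NOTCH)@SX,(q-NOTCH)@SY)
for z in(-.001,-.002):
  for s in (45,38,30,22,13,11): rows([pose(-SX,s,NOTCH+[0,0,z])])
```

```text
{'clock': 8.9, 'joints': [-0.4938, 0.5883, 0.7307, 1.8256, 0.0655, 0.9154, -0.1766], 'position': [0.5491, -0.1938, 0.161], 'force': [0.3512, 0.5525, 0.9927], 'ft_torque': [0.4043, -0.1132, -0.0379], 'width': 0.2106}
R [[0.263, 0.957, -0.12], [0.868, -0.289, -0.404], [-0.422, 0.002, -0.907]]
heel [ 0.5734 -0.1142  0.0557] [ 0.0002 -0.     -0.0023] -6.114542409518368e-05 0.00021349614124344842
tip [ 0.5792 -0.0951  0.0464] [ 0.006   0.0191 -0.0116] -0.02000498020629852 0.00020838265001587526
xyz [-0.06, -0.01, -0.13] ang [0.002, -0.001, 0.0] deg 0.1
xyz [-0.71, -0.02, 1.38] ang [0.002, 0.121, 0.001] deg 6.9
xyz [-1.22, -0.02, 3.18] ang [0.002, 0.261, 0.001] deg 14.9
xyz [-1.47, -0.03, 5.04] ang [0.002, 0.4, 0.001] deg 22.9
xyz [-1.44, -0.03, 7.15] ang [0.002, 0.558, 0.001] deg 31.9
xyz [-1.39, -0.03, 7.61] ang [0.002, 0.592, 0.002] deg 33.9
xyz [-0.02, -0.01, -0.04] ang [0.002, -0.001, 0.0] deg 0.1
xyz [-0.66, -0.02, 1.47] ang [0.002, 0.121, 0.001] deg 6.9
xyz [-1.17, -0.02, 3.27] ang [0.002, 0.261, 0.001] deg 14.9
xyz [-1.43, -0.03, 5.13] ang [0.002, 0.4, 0.001] deg 22.9
xyz [-1.4, -0.03, 7.24] ang [0.002, 0.558, 0.001] deg 31.9
xyz [-1.35, -0.04, 7.71] ang [0.002, 0.592, 0.002] deg 33.9
```

Emit:
{"name": "jog_arm", "arguments": {"moves": [{"fingers":1,"xyz":[-0.35,0,0.75],"angular":[0,0.06,0]},{"fingers":1,"xyz":[-0.66,0,1.48],"angular":[0,0.12,0]},{"fingers":1,"xyz":[-0.95,0,2.35],"angular":[0,0.19,0]},{"fingers":1,"xyz":[-1.16,0,3.28],"angular":[0,0.26,0]},{"fingers":1,"xyz":[-1.32,0,4.2],"angular":[0,0.33,0]},{"fingers":1,"xyz":[-1.42,0,5.15],"angular":[0,0.4,0]},{"fingers":1,"xyz":[-1.42,0,5.15],"angular":[0,0.4,0]}]}}

```text
clock: 9.78
position: [0.5381, -0.2291, 0.1203]
ee_rot: [2.507, 1.855, -0.043]
force: [-1.2, -2.1, 1.7]
width: 0.213
```

Run:
```python
from h import *
st()
for n,q in zip(("heel","tip"),levpts([HEEL,TIP])): print(n,q,q-NOTCH, (q-NOTCH)@SX,(q-NOTCH)@SY)
for z in(-.002,-.003):
  for s in (22,17,13,11): rows([pose(-SX,s,NOTCH+[0,0,z])])
crop("scene",270,180,110,80,7,"pics/c3.png",cv2.convertScaleAbs(imaging.get_image("scene"),alpha=1.5))
```

```text
{'clock': 9.775, 'joints': [-0.0407, 0.5261, 0.4721, 1.8461, -0.2653, 0.8312, 0.2583], 'position': [0.5381, -0.2291, 0.1203], 'force': [-1.2218, -2.1439, 1.7463], 'ft_torque': [-0.1832, 0.1147, 0.0307], 'width': 0.2131}
R [[0.292, 0.956, -0.009], [0.956, -0.292, -0.035], [-0.036, 0.002, -0.999]]
heel [ 0.5727 -0.1166  0.0557] [-0.0005 -0.0024 -0.0023] 0.0024305007613063647 0.00019927546566652485
tip [ 0.5791 -0.0955  0.0548] [ 0.0059  0.0186 -0.0032] -0.01956493257444042 0.00025709446688882743
xyz [0.23, 0.02, -0.03] ang [0.001, 0.001, -0.002] deg 0.2
xyz [-0.25, 0.02, 1.04] ang [0.001, 0.088, -0.002] deg 5.1
xyz [-0.56, 0.02, 1.92] ang [0.001, 0.158, -0.002] deg 9.1
xyz [-0.7, 0.01, 2.37] ang [0.001, 0.193, -0.002] deg 11.1
xyz [0.24, 0.02, 0.07] ang [0.001, 0.001, -0.002] deg 0.2
xyz [-0.24, 0.02, 1.14] ang [0.001, 0.088, -0.002] deg 5.1
xyz [-0.56, 0.02, 2.02] ang [0.001, 0.158, -0.002] deg 9.1
xyz [-0.69, 0.01, 2.47] ang [0.001, 0.193, -0.002] deg 11.1
```

View pics/c3.png

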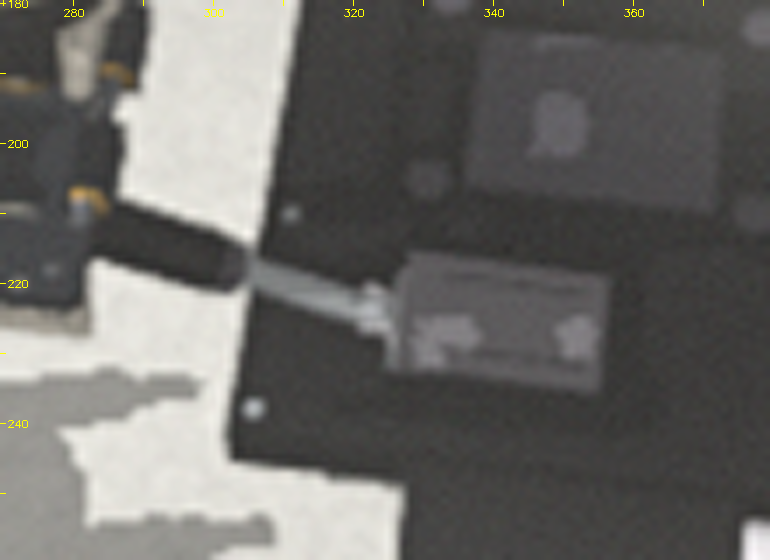

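The blade is under the cover's notch end (tip at about 325,224) and that end is starting to rise. Continuing down.

Emit:
{"name": "jog_arm", "arguments": {"moves": [{"fingers":1,"xyz":[0.0,0,0.5],"angular":[0,0.04,0]},{"fingers":1,"xyz":[-0.25,0,1.08],"angular":[0,0.088,0]},{"fingers":1,"xyz":[-0.4,0,1.5],"angular":[0,0.12,0]},{"fingers":1,"xyz":[-0.56,0,1.97],"angular":[0,0.158,0]},{"fingers":1,"xyz":[-0.7,0,2.42],"angular":[0,0.193,0]},{"fingers":1,"xyz":[-0.7,0,2.42],"angular":[0,0.193,0]}]}}

```text
clock: 10.58
position: [0.5371, -0.2338, 0.0962]
ee_rot: [-2.442, -1.816, -0.193]
force: [0.3, -0.5, 2.3]
width: 0.211
```

Run:
```python
from h import *
st()
for n,q in zip(("heel","tip"),levpts([HEEL,TIP])): print(n,q,q-NOTCH, (q-NOTCH)@SX,(q-NOTCH)@SY)
rows([pose(-SX,9,NOTCH+[0,0,-.0025])])
rows([pose(-SX,20,NOTCH+.03*SX+[0,0,0.01]),pose(-SX,20,NOTCH+.07*SX+[0,0,.03])])
crop("scene",270,180,110,80,7,"pics/c4.png",cv2.convertScaleAbs(imaging.get_image("scene"),alpha=1.5))
```

```text
{'clock': 10.575, 'joints': [0.1799, 0.5627, 0.3366, 1.8316, -0.4478, 0.8523, 0.4887], 'position': [0.5371, -0.2338, 0.0962], 'force': [0.3429, -0.4905, 2.2869], 'ft_torque': [0.0168, 0.1143, 0.0369], 'width': 0.2108}
R [[0.284, 0.958, 0.046], [0.946, -0.288, 0.15], [0.157, 0.001, -0.988]]
heel [ 0.5741 -0.1113  0.0553] [ 0.0009  0.0029 -0.0027] -0.002998976465609445 -1.0188969378012375e-05
tip [ 0.5803 -0.0905  0.0587] [0.0071 0.0237 0.0007] -0.024744126737783468 -5.9644114766864984e-05
xyz [-0.5, -0.03, 0.36] ang [-0.0, 0.035, 0.003] deg 2.0
xyz [-1.97, -0.03, -3.57] ang [0.0, -0.157, 0.002] deg 9.0
xyz [-5.61, -0.04, -6.17] ang [0.0, -0.157, 0.002] deg 9.0
```

View pics/c4.png

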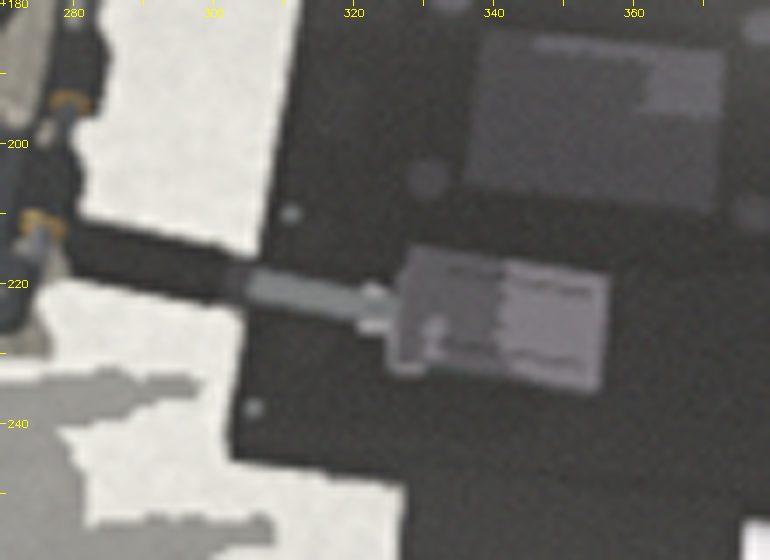

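The notch end now stands clearly above flush: its end wall shows at (325,230), and the sideways force has dropped to about 0. Withdrawing the lever along +x of the stage.

Run:
```python
from h import *
o=arm.observe(); p=o["position"]; R=Ro.from_rotvec(o["ee_rot"]).as_matrix()
rows([(p+.015*SX,R),(p+.04*SX+[0,0,.001],R),(p+.08*SX+[0,0,.06],R)])
```

```text
xyz [-1.48, -0.0, -0.23] ang [0.0, 0.0, 0.0] deg 0.0
xyz [-3.94, -0.01, -0.72] ang [0.0, 0.0, 0.0] deg 0.0
xyz [-6.97, -0.02, -7.17] ang [0.0, 0.0, 0.0] deg 0.0
```

Emit:
{"name": "jog_arm", "arguments": {"moves": [{"fingers":1,"xyz":[-0.8,0,-0.12],"angular":[0,0,0]},{"fingers":1,"xyz":[-1.6,0,-0.25],"angular":[0,0,0]},{"fingers":1,"xyz":[-2.6,0,-0.45],"angular":[0,0,0]},{"fingers":1,"xyz":[-4,0,-0.75],"angular":[0,0,0]},{"fingers":1,"xyz":[-5.5,0,-3.5],"angular":[0,0,0]},{"fingers":1,"xyz":[-7,0,-7.2],"angular":[0,0,0]},{"fingers":1,"xyz":[-7,0,-7.2],"angular":[0,0,0]}]}}

```text
clock: 11.5
position: [0.5132, -0.316, 0.1589]
ee_rot: [-2.451, -1.814, -0.195]
force: [-0.4, -0.1, -0.5]
width: 0.214
```

Run:
```python
from h import *
st()
def tgt(dz,hd=-4.9,x0=.0,sl=0): # original lever pose, lifted
    L=levR(az(hd),sl); O=np.array([.5394,-.3788,.003+dz]); return O+L@TCPL,L@G
print(tgt(.15)[0])
for dz,hd,sl in((.18,45,5),(.16,15,0),(.12,-4.9,0),(.03,-4.9,0),(.002,-4.9,0)): rows([tgt(dz,hd,0,sl)])
crop("scene",290,190,90,65,6,"pics/c5.png",cv2.convertScaleAbs(imaging.get_image("scene"),alpha=1.5))
```

```text
{'clock': 11.5, 'joints': [0.2902, 0.52, 0.3834, 1.7227, -0.3974, 1.0141, 0.5606], 'position': [0.5132, -0.316, 0.1589], 'force': [-0.4398, -0.0655, -0.5357], 'ft_torque': [-0.3742, 0.1122, -0.0371], 'width': 0.2142}
R [[0.288, 0.956, 0.051], [0.945, -0.293, 0.145], [0.154, 0.007, -0.988]]
[ 0.5161 -0.3768  0.1782]
xyz [-6.24, 3.38, -6.13] ang [-0.095, 0.104, 0.479] deg 28.6
xyz [-5.96, 2.37, -3.88] ang [-0.247, 0.174, 0.983] deg 58.9
xyz [-5.83, 2.04, 0.19] ang [-0.334, 0.159, 1.319] deg 78.5
xyz [-7.21, 1.99, 9.08] ang [-0.334, 0.159, 1.319] deg 78.5
xyz [-7.64, 1.97, 11.85] ang [-0.334, 0.159, 1.319] deg 78.5
```

View pics/c5.png

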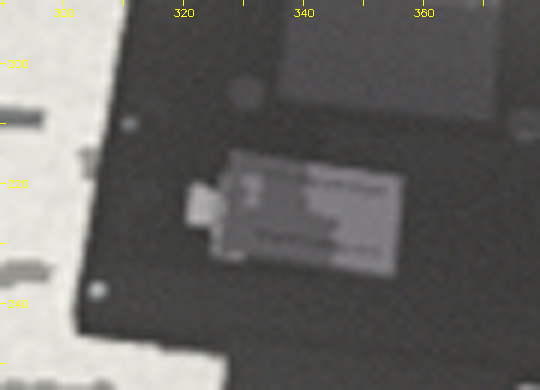

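The cover's notch end stays raised with the lever away: left end around (327,222), notch clear at (323,224). Now taking the lever back to the mat.

Run:
```python
from h import *
def tgt(dz,hd,sl=0):
    L=levR(az(hd),sl); O=np.array([.533,-.380,.003+dz]); return O+L@TCPL,L@G
for dz,hd,sl in((.16,45,5),(.16,20,0),(.10,0,0),(.03,0,0)): rows([tgt(dz,hd,sl)])
```

```text
xyz [-7.02, 2.84, -4.43] ang [-0.099, 0.102, 0.48] deg 28.7
xyz [-6.6, 1.97, -4.17] ang [-0.229, 0.177, 0.899] deg 54.1
xyz [-6.82, 1.57, 1.87] ang [-0.317, 0.163, 1.237] deg 73.8
xyz [-7.91, 1.54, 8.79] ang [-0.317, 0.163, 1.237] deg 73.8
```

Emit:
{"name": "jog_arm", "arguments": {"moves": [{"fingers":1,"xyz":[-2,1,-1.5],"angular":[-0.03,0.03,0.15]},{"fingers":1,"xyz":[-4,2,-3],"angular":[-0.06,0.06,0.3]},{"fingers":1,"xyz":[-7,2.8,-4.4],"angular":[-0.1,0.1,0.48]},{"fingers":1,"xyz":[-6.8,2.4,-4.3],"angular":[-0.16,0.14,0.65]},{"fingers":1,"xyz":[-6.6,2,-4.2],"angular":[-0.2,0.17,0.8]},{"fingers":1,"xyz":[-6.7,1.8,-2.5],"angular":[-0.25,0.17,0.95]},{"fingers":1,"xyz":[-6.8,1.6,-0.5],"angular":[-0.28,0.17,1.1]},{"fingers":1,"xyz":[-6.8,1.6,1.9],"angular":[-0.317,0.163,1.237]},{"fingers":1,"xyz":[-7.3,1.6,5],"angular":[-0.317,0.163,1.237]},{"fingers":1,"xyz":[-7.9,1.55,8.8],"angular":[-0.317,0.163,1.237]},{"fingers":1,"xyz":[-7.9,1.55,8.8],"angular":[-0.317,0.163,1.237]},{"fingers":1,"xyz":[-7.9,1.55,8.8],"angular":[-0.317,0.163,1.237]}]}}

```text
clock: 13.05
position: [0.51, -0.3777, 0.0576]
ee_rot: [-3.093, -0.003, -0.543]
force: [-0.7, -0.7, -0.6]
width: 0.213
```

Run:
```python
from h import *
st()
def tgt(dz,hd,sl=0):
    L=levR(az(hd),sl); O=np.array([.533,-.380,.003+dz]); return O+L@TCPL,L@G
print(levpts([[0,0,0],[-.055,0,0],[.055,0,0]]))
for dz in(.01,.002,0,-.001): rows([tgt(dz,0)])
```

```text
{'clock': 13.05, 'joints': [0.3658, 0.5989, 0.4309, 2.0018, -1.0342, 0.5417, 0.0251], 'position': [0.51, -0.3777, 0.0576], 'force': [-0.6995, -0.6716, -0.6305], 'ft_torque': [-0.0517, 0.5987, -0.0162], 'width': 0.213}
R [[0.94, 0.002, 0.341], [0.002, -1.0, 0.002], [0.341, -0.001, -0.94]]
[array([ 0.5334, -0.3776,  0.0323]), array([ 0.4784, -0.3777,  0.0324]), array([ 0.5884, -0.3774,  0.0322])]
xyz [-0.7, 0.24, 1.81] ang [-0.003, 0.001, 0.001] deg 0.2
xyz [-0.97, 0.24, 2.56] ang [-0.003, 0.001, 0.001] deg 0.2
xyz [-1.04, 0.24, 2.75] ang [-0.003, 0.001, 0.001] deg 0.2
xyz [-1.08, 0.24, 2.84] ang [-0.003, 0.001, 0.001] deg 0.2
```

Emit:
{"name": "jog_arm", "arguments": {"moves": [{"fingers":1,"xyz":[-0.7,0.2,1.8],"angular":[0,0,0]},{"fingers":1,"xyz":[-0.85,0.2,2.2],"angular":[0,0,0]},{"fingers":1,"xyz":[-0.97,0.2,2.55],"angular":[0,0,0]},{"fingers":1,"xyz":[-1.04,0.2,2.75],"angular":[0,0,0]},{"fingers":1,"xyz":[-1.04,0.2,2.75],"angular":[0,0,0]}]}}

```text
clock: 13.68
position: [0.5101, -0.3794, 0.0282]
ee_rot: [-3.093, -0.004, -0.545]
force: [0.0, -0.5, -0.4]
width: 0.211
```

Run:
```python
from h import *
st(); print(levpts([[0,0,0],[-.055,0,0],[.055,0,0]]))
```

```text
{'clock': 13.675, 'joints': [0.4133, 0.6422, 0.3691, 2.0096, -1.1074, 0.4921, 0.107], 'position': [0.5101, -0.3794, 0.0282], 'force': [0.005, -0.4846, -0.4316], 'ft_torque': [-0.0527, 0.509, 0.0046], 'width': 0.2105}
R [[0.94, 0.003, 0.342], [0.002, -1.0, 0.002], [0.342, -0.001, -0.94]]
[array([ 0.5335, -0.3793,  0.003 ]), array([ 0.4785, -0.3795,  0.003 ]), array([ 0.5885, -0.3792,  0.0029])]
```

Not in contact yet, so I lower in small steps until touch and then release.

Emit:
{"name": "jog_arm", "arguments": {"moves": [{"fingers":1,"xyz":[-0.03,0,0.1],"angular":[0,0,0]},{"fingers":1,"xyz":[-0.07,0,0.2],"angular":[0,0,0]},{"fingers":1,"xyz":[-0.07,0,0.2],"angular":[0,0,0]}]}}

```text
clock: 14.05
position: [0.5101, -0.3795, 0.0281]
ee_rot: [-3.092, -0.004, -0.549]
force: [-12.0, 6.4, 27.2]
width: 0.212
```

Emit:
{"name": "jog_arm", "arguments": {"moves": [{"fingers":1,"xyz":[0.06,0,-0.19],"angular":[0,0,0]},{"fingers":0.4,"xyz":[0.06,0,-0.19],"angular":[0,0,0]},{"fingers":0,"xyz":[0.06,0,-0.19],"angular":[0,0,0]},{"fingers":0,"xyz":[0.06,0,-0.19],"angular":[0,0,0]},{"fingers":0,"xyz":[0.06,0,-2],"angular":[0,0,0]},{"fingers":0,"xyz":[0.06,0,-6],"angular":[0,0,0]},{"fingers":0,"xyz":[0.06,0,-12],"angular":[0,0,0]},{"fingers":0,"xyz":[0.06,0,-18],"angular":[0,0,0]},{"fingers":0,"xyz":[0.06,0,-18],"angular":[0,0,0]}]}}

```text
clock: 15.18
position: [0.4489, -0.3821, 0.1995]
ee_rot: [3.089, 0.002, 0.552]
force: [0.1, -0.2, -1.3]
width: 0.503
```

Run:
```python
from h import *
st()
# cover tilted: far end in pocket at flush, notch end +8mm
far=SEAT-.04*SX; lift=.008
ct=np.array([0,0,0])
a=np.arcsin(lift/.08); cx=np.cos(a)*SX+np.sin(a)*K3; cz=np.cos(a)*K3-np.sin(a)*SX
g=far+cx*.068
print("grip top pt",g,"tilt",np.degrees(a))
# jaw along stage y: azimuth -16.9 
for dz in (.15,.06): rows([(g+[0,0,dz],toolR(-16.9,-SX,0))])
im=imaging.get_image("scene"); cv2.imwrite("pics/x.png",im[:,:,::-1])
b=imaging.get_image("top"); 
crop("scene",190,180,170,110,4.6,"pics/c6.png",cv2.convertScaleAbs(im,alpha=1.5))
```

```text
{'clock': 15.175, 'joints': [0.2462, 0.3468, 0.6633, 1.9915, -0.7224, 0.76, -0.2073], 'position': [0.4489, -0.3821, 0.1995], 'force': [0.0763, -0.2035, -1.3311], 'ft_torque': [-0.0141, 0.586, -0.0041], 'width': 0.5032}
R [[0.938, 0.0, 0.346], [0.002, -1.0, -0.003], [0.346, 0.003, -0.938]]
grip top pt [ 0.5809 -0.089   0.0648] tilt 5.739170477266787
xyz [12.96, -29.3, 3.05] ang [0.228, -0.302, -1.261] deg 75.4
xyz [9.84, -29.33, 11.49] ang [0.228, -0.302, -1.261] deg 75.4
```

View pics/c6.png

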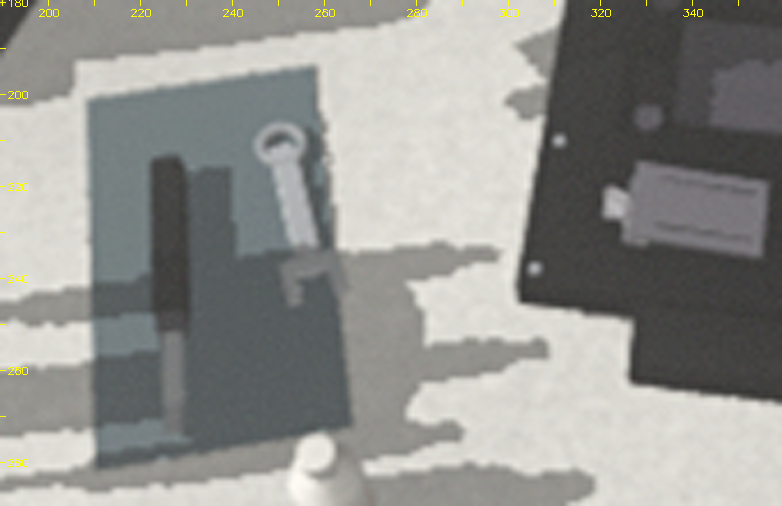

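The lever lies flat on the mat (handle 226,234; shank and blade down to 227,272) and the wrench hasn't moved. The cover's notch end is still raised. Next, the cover grip.

```bash
cat >> h.py <<'E'
LIFT=.008
A=np.arcsin(LIFT/.08); CX=np.cos(A)*SX+np.sin(A)*K3; CZ=np.cos(A)*K3-np.sin(A)*SX
FAR=SEAT-.04*SX
RG=np.column_stack([np.cross(SY,-CZ),SY,-CZ])
def gp(t,up=0,s=.071): return (FAR+CX*s+CZ*(.017-t+up),RG)
E
python3 - <<'E'
from h import *
for x,y in ((0,25),(0,-25),(80,25),(80,-25)):
    q=FAR+CX*x/1e3+SY*y/1e3; print(x,y,proj("scene",q),q)
T=gp(.005,.06); print(T)
rows([gp(.005,.10),gp(.005,.05)])
E
```

```text
0 25 [354.4195 235.1654] [ 0.6244 -0.0315  0.058 ]
0 -25 [355.8194 219.132 ] [ 0.5766 -0.017   0.058 ]
80 25 [325.0253 230.4435] [ 0.6013 -0.1077  0.066 ]
80 -25 [327.1998 214.5102] [ 0.5535 -0.0931  0.066 ]
(array([ 0.5821, -0.0849,  0.1367]), array([[ 0.2892,  0.9568, -0.0291],
       [ 0.952 , -0.2907, -0.0957],
       [-0.1   ,  0.    , -0.995 ]]))
xyz [12.03, -29.78, 6.41] ang [0.159, -0.387, -1.272] deg 76.7
xyz [10.19, -29.3, 11.04] ang [0.159, -0.387, -1.272] deg 76.7
```

Emit:
{"name": "jog_arm", "arguments": {"moves": [{"fingers":-0.5,"xyz":[1,-3,0],"angular":[0.02,-0.05,-0.16]},{"fingers":-0.5,"xyz":[2.5,-6,0],"angular":[0.04,-0.1,-0.32]},{"fingers":-0.5,"xyz":[4,-10,0],"angular":[0.06,-0.15,-0.48]},{"fingers":-0.5,"xyz":[5.5,-14,1],"angular":[0.08,-0.2,-0.64]},{"fingers":-0.5,"xyz":[7,-18,2],"angular":[0.1,-0.25,-0.8]},{"fingers":-0.5,"xyz":[9,-22,3.5],"angular":[0.12,-0.3,-0.96]},{"fingers":-0.5,"xyz":[11,-26,5],"angular":[0.14,-0.34,-1.12]},{"fingers":-0.5,"xyz":[12,-29.8,6.4],"angular":[0.159,-0.387,-1.27]},{"fingers":-0.5,"xyz":[11,-29.5,8.7],"angular":[0.159,-0.387,-1.27]},{"fingers":-0.5,"xyz":[10.2,-29.3,11],"angular":[0.159,-0.387,-1.27]},{"fingers":-0.5,"xyz":[10.2,-29.3,11],"angular":[0.159,-0.387,-1.27]},{"fingers":-0.5,"xyz":[10.2,-29.3,11],"angular":[0.159,-0.387,-1.27]}]}}

```text
clock: 16.77
position: [0.5815, -0.0861, 0.1265]
ee_rot: [2.478, 1.832, -0.126]
force: [-0.4, -0.2, 0.5]
width: 0.749
```

Run:
```python
from h import *
st(); rows([gp(.005,.02),gp(.005,.004),gp(.005,0)])
```

```text
{'clock': 16.775, 'joints': [-0.3081, 0.5328, 0.4434, 1.81, -0.1606, 0.8726, -0.1094], 'position': [0.5815, -0.0861, 0.1265], 'force': [-0.4133, -0.2474, 0.49], 'ft_torque': [-0.0376, 0.0261, -0.0157], 'width': 0.7493}
R [[0.292, 0.956, -0.032], [0.951, -0.293, -0.094], [-0.1, -0.002, -0.995]]
xyz [0.02, 0.03, 2.97] ang [-0.003, -0.0, -0.002] deg 0.2
xyz [0.02, 0.03, 4.57] ang [-0.003, -0.0, -0.002] deg 0.2
xyz [0.02, 0.03, 4.97] ang [-0.003, -0.0, -0.002] deg 0.2
```

Emit:
{"name": "jog_arm", "arguments": {"moves": [{"fingers":-0.5,"xyz":[0,0.03,3],"angular":[0,0,0]},{"fingers":-0.5,"xyz":[0,0.03,4.2],"angular":[0,0,0]},{"fingers":-0.5,"xyz":[0,0.03,4.7],"angular":[0,0,0]},{"fingers":-0.5,"xyz":[0,0.03,4.97],"angular":[0,0,0]},{"fingers":-0.5,"xyz":[0,0.03,4.97],"angular":[0,0,0]}]}}

```text
clock: 17.4
position: [0.5807, -0.0909, 0.0777]
ee_rot: [2.477, 1.832, -0.124]
force: [-0.5, -0.3, -0.3]
width: 0.749
```

Run:
```python
from h import *
st(); rows([gp(.005,0)])
```

```text
{'clock': 17.4, 'joints': [-0.2793, 0.5954, 0.4165, 1.8491, -0.1905, 0.7702, -0.0839], 'position': [0.5807, -0.0909, 0.0777], 'force': [-0.5491, -0.2835, -0.3441], 'ft_torque': [0.0389, 0.08, 0.0297], 'width': 0.7494}
R [[0.292, 0.956, -0.03], [0.951, -0.293, -0.095], [-0.099, -0.001, -0.995]]
xyz [0.02, -0.04, 0.07] ang [-0.001, -0.001, -0.002] deg 0.2
```

Emit:
{"name": "jog_arm", "arguments": {"moves": [{"fingers":-0.5,"xyz":[0,0,0.07],"angular":[0,0,0]},{"fingers":-0.5,"xyz":[0,0,0.12],"angular":[0,0,0]},{"fingers":-0.5,"xyz":[0,0,0.12],"angular":[0,0,0]}]}}

```text
clock: 17.77
position: [0.5805, -0.0911, 0.0762]
ee_rot: [2.477, 1.832, -0.124]
force: [-0.4, -0.2, 0.4]
width: 0.752
```

Emit:
{"name": "jog_arm", "arguments": {"moves": [{"fingers":-0.2,"xyz":[0,0,0],"angular":[0,0,0]},{"fingers":0.1,"xyz":[0,0,0],"angular":[0,0,0]},{"fingers":0.4,"xyz":[0,0,0],"angular":[0,0,0]},{"fingers":0.4,"xyz":[0,0,0],"angular":[0,0,0]},{"fingers":0.4,"xyz":[0,0,0],"angular":[0,0,0]}], "grip_force": 25}}

```text
clock: 18.4
position: [0.5804, -0.0912, 0.0762]
ee_rot: [2.477, 1.831, -0.125]
force: [0.7, -0.9, 1.8]
width: 0.533
```

The opening is 49 mm against the 50 mm cover, so it is gripped. Lifting straight up, slowly.

Emit:
{"name": "jog_arm", "arguments": {"moves": [{"fingers":0.4,"xyz":[-0.05,0,-0.5],"angular":[0,0,0]},{"fingers":0.4,"xyz":[-0.1,0,-1],"angular":[0,0,0]},{"fingers":0.4,"xyz":[-0.2,0,-2],"angular":[0,0,0]},{"fingers":0.4,"xyz":[-0.35,0,-3.5],"angular":[0,0,0]},{"fingers":0.4,"xyz":[-0.6,0,-6],"angular":[0,0,0]},{"fingers":0.4,"xyz":[-0.9,0,-9],"angular":[0,0,0]},{"fingers":0.4,"xyz":[-1.2,0,-12],"angular":[0,0,0]},{"fingers":0.4,"xyz":[-1.2,0,-12],"angular":[0,0,0]}]}}

```text
clock: 19.4
position: [0.582, -0.0916, 0.1999]
ee_rot: [2.476, 1.83, -0.118]
force: [-0.1, 0.1, -1.9]
width: 0.54
```

Run:
```python
from h import *
st()
print([onz("top",(u,v),.016) for u,v in((182,177),(223,176),(226,232),(185,234))])
im=imaging.get_image("scene"); 
a=cv2.convertScaleAbs(im,alpha=1.5)
crop("scene",290,120,250,130,3.2,"pics/c7.png",a)
```

```text
{'clock': 19.4, 'joints': [-0.3277, 0.4473, 0.4776, 1.7391, -0.1214, 1.018, -0.1228], 'position': [0.582, -0.0916, 0.1999], 'force': [-0.1357, 0.0516, -1.8761], 'ft_torque': [0.0344, 0.0123, 0.0389], 'width': 0.5397}
R [[0.292, 0.956, -0.025], [0.951, -0.293, -0.095], [-0.098, 0.003, -0.995]]
[array([0.635 , 0.4376, 0.016 ]), array([0.6372, 0.2821, 0.016 ]), array([0.423 , 0.2651, 0.016 ]), array([0.4172, 0.4171, 0.016 ])]
```

View pics/c7.png

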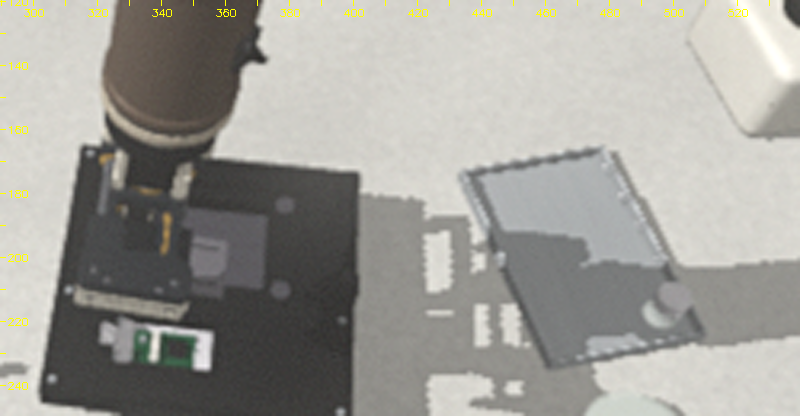

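The cover is out: the pocket is open with the board visible at (345,228) and the grey cover held under the gripper at about (354,200). The tray's corners are at scene (434,174), (479,166), (509,224), (461,234), and the jar is at (498,214).

Run:
```python
from h import *
S=[(433.9,174.2),(478.9,166.4),(509.5,223.6),(460.8,233.9)]
Tt=[(226,232),(185,234),(182,177),(223,176)]
X=[]
for s,t in zip(S,Tt):
    x,e=tri(s,t); X.append(x); print(x,np.round(e,1))
X=np.array(X); print("c",X.mean(0),np.degrees(np.arctan2(*(X[3]-X[0])[[1,0]])),np.degrees(np.arctan2(*(X[2]-X[1])[[1,0]])))
pg=np.array([.5804,-.0912,.0762]); d=pg-FAR; h=d@CZ; s=d@CX; print("TCP above cover",h,"from far",s, d@SY)
cx=az(-87); Rd=toolR(3,cx,0)
c=np.array([.50,.345,.018])
tcp=c+cx*(s-.04)+K3*h; print(tcp)
for P in ([.53,.10,.2],): rows([(np.array(P),Rd)])
rows([(tcp+[0,0,.17],Rd)])
```

```text
[0.4261 0.2712 0.002 ] [3.6 3.6]
[0.4205 0.4242 0.0023] [3.6 3.6]
[0.6363 0.4381 0.0008] [4.2 4.2]
[ 0.6415  0.2849 -0.0042] [1.3 1.3]
c [0.5311 0.3546 0.0002] 3.6464262968601755 3.6847336503886656
TCP above cover 0.011115619504536637 from far 0.07140098237328735 0.00021023749178023305
[0.5016 0.3136 0.0291]
xyz [16.69, -10.49, -1.84] ang [-0.016, 0.098, -0.35] deg 20.8
xyz [36.19, -19.46, -3.68] ang [-0.016, 0.098, -0.35] deg 20.8
```

Emit:
{"name": "jog_arm", "arguments": {"moves": [{"fingers":0.4,"xyz":[3,-2,-0.8],"angular":[0,0.01,-0.04]},{"fingers":0.4,"xyz":[6.5,-4,-1],"angular":[0,0.02,-0.08]},{"fingers":0.4,"xyz":[10,-6,-1.2],"angular":[0,0.03,-0.12]},{"fingers":0.4,"xyz":[13.5,-8,-1.5],"angular":[0,0.04,-0.16]},{"fingers":0.4,"xyz":[17,-10,-1.8],"angular":[0,0.05,-0.2]},{"fingers":0.4,"xyz":[21,-12,-2.2],"angular":[0,0.06,-0.24]},{"fingers":0.4,"xyz":[25,-14,-2.6],"angular":[-0.01,0.07,-0.28]},{"fingers":0.4,"xyz":[29,-16,-3],"angular":[-0.01,0.08,-0.31]},{"fingers":0.4,"xyz":[33,-18,-3.4],"angular":[-0.016,0.09,-0.34]},{"fingers":0.4,"xyz":[36.2,-19.5,-3.7],"angular":[-0.016,0.098,-0.35]},{"fingers":0.4,"xyz":[36.2,-19.5,-3.7],"angular":[-0.016,0.098,-0.35]},{"fingers":0.4,"xyz":[36.2,-19.5,-3.7],"angular":[-0.016,0.098,-0.35]}]}}

```text
clock: 20.95
position: [0.5005, 0.3129, 0.1971]
ee_rot: [-2.162, -2.277, 0.006]
force: [0.6, 0.3, -0.8]
width: 0.535
```

Run:
```python
from h import *
st()
cx=az(-87); Rd=toolR(3,cx,0)
tcp=np.array([.5016,.3136,.0291])
rows([(tcp+[0,0,.03],Rd),(tcp+[0,0,.004],Rd)])
# numeric look at held cover: brightness segment where its face should be
R=Ro.from_rotvec(arm.observe()["ee_rot"]).as_matrix(); p=np.array(arm.observe()["position"])
im=imaging.get_image("scene").astype(int)
ex=R[:,0]; up=-R[:,2]
# tool x sign relative to cover +x
print("toolx.coverx",ex@cx)
s=np.sign(ex@cx)
far=p-.0111*up-s*ex*.0714
for y in(-.03,-.02,0,.02,.03):
    print(y,[tuple(im[int(round(v)),int(round(u))]) for u,v in (proj("scene",far+s*ex*a+R[:,1]*y) for a in(-.01,-.003,.004,.012,.02,.03))])
```

```text
{'clock': 20.95, 'joints': [-0.844, 0.4264, 0.2736, 1.7336, -0.1339, 1.0039, -0.469], 'position': [0.5005, 0.3129, 0.1971], 'force': [0.5892, 0.2745, -0.7995], 'ft_torque': [-0.1154, 0.0055, -0.003], 'width': 0.5345}
R [[-0.052, 0.999, -0.004], [0.999, 0.052, -0.002], [-0.001, -0.004, -1.0]]
xyz [0.09, 0.17, 13.8] ang [-0.004, 0.001, -0.0] deg 0.2
xyz [0.09, 0.18, 16.4] ang [-0.004, 0.001, -0.0] deg 0.2
toolx.coverx -0.9999990216650593
-0.03 [(np.int64(46), np.int64(46), np.int64(50)), (np.int64(43), np.int64(42), np.int64(42)), (np.int64(46), np.int64(44), np.int64(45)), (np.int64(51), np.int64(52), np.int64(52)), (np.int64(49), np.int64(49), np.int64(49)), (np.int64(48), np.int64(48), np.int64(50))]
-0.02 [(np.int64(50), np.int64(51), np.int64(52)), (np.int64(44), np.int64(44), np.int64(45)), (np.int64(46), np.int64(46), np.int64(46)), (np.int64(53), np.int64(53), np.int64(53)), (np.int64(50), np.int64(50), np.int64(50)), (np.int64(53), np.int64(54), np.int64(54))]
0 [(np.int64(50), np.int64(50), np.int64(51)), (np.int64(51), np.int64(50), np.int64(51)), (np.int64(52), np.int64(52), np.int64(53)), (np.int64(51), np.int64(51), np.int64(50)), (np.int64(52), np.int64(51), np.int64(51)), (np.int64(54), np.int64(53), np.int64(46))]
0.02 [(np.int64(52), np.int64(52), np.int64(53)), (np.int64(52), np.int64(52), np.int64(52)), (np.int64(59), np.int64(59), np.int64(60)), (np.int64(52), np.int64(50), np.int64(51)), (np.int64(51), np.int64(50), np.int64(51)), (np.int64(51), np.int64(51), np.int64(52))]
0.03 [(np.int64(43), np.int64(43), np.int64(42)), (np.int64(46), np.int64(46), np.int64(45)), (np.int64(42), np.int64(43), np.int64(41)), (np.int64(48), np.int64(48), np.int64(47)), (np.int64(47), np.int64(47), np.int64(47)), (np.int64(48), np.int64(46), np.int64(47))]
```

Emit:
{"name": "jog_arm", "arguments": {"moves": [{"fingers":0.4,"xyz":[0.1,0.15,4],"angular":[0,0,0]},{"fingers":0.4,"xyz":[0.1,0.15,8.5],"angular":[0,0,0]},{"fingers":0.4,"xyz":[0.1,0.15,12],"angular":[0,0,0]},{"fingers":0.4,"xyz":[0.1,0.15,14.5],"angular":[-0.004,0,0]},{"fingers":0.4,"xyz":[0.1,0.15,15.8],"angular":[-0.004,0,0]},{"fingers":0.4,"xyz":[0.1,0.15,16.4],"angular":[-0.004,0,0]},{"fingers":0.4,"xyz":[0.1,0.15,16.4],"angular":[-0.004,0,0]}]}}

```text
clock: 21.88
position: [0.5021, 0.3149, 0.0341]
ee_rot: [2.162, 2.278, 0.002]
force: [1.6, 0.1, -0.2]
width: 0.535
```

Emit:
{"name": "jog_arm", "arguments": {"moves": [{"fingers":0.4,"xyz":[0,0,0.1],"angular":[0,0,0]},{"fingers":0.4,"xyz":[0,0,0.2],"angular":[0,0,0]},{"fingers":0.4,"xyz":[0,0,0.3],"angular":[0,0,0]},{"fingers":0.4,"xyz":[0,0,0.35],"angular":[0,0,0]},{"fingers":0.4,"xyz":[0,0,0.35],"angular":[0,0,0]}]}}

```text
clock: 22.5
position: [0.5016, 0.315, 0.0302]
ee_rot: [2.162, 2.279, 0.001]
force: [-0.3, 0.0, -0.2]
width: 0.535
```

Emit:
{"name": "jog_arm", "arguments": {"moves": [{"fingers":0.4,"xyz":[0,0,0.05],"angular":[0,0,0]},{"fingers":0.4,"xyz":[0,0,0.1],"angular":[0,0,0]},{"fingers":0.4,"xyz":[0,0,0.15],"angular":[0,0,0]},{"fingers":0.4,"xyz":[0,0,0.15],"angular":[0,0,0]}]}}

```text
clock: 23.0
position: [0.5017, 0.315, 0.0291]
ee_rot: [2.162, 2.279, 0.002]
force: [-0.0, -0.4, 4.0]
width: 0.537
```

Run:
```python
from h import *
st()
```

```text
{'clock': 23.0, 'joints': [-0.7966, 0.6389, 0.2104, 1.869, -0.2058, 0.6534, -0.4102], 'position': [0.5017, 0.315, 0.0291], 'force': [-0.0208, -0.3556, 4.0316], 'ft_torque': [-0.3082, 0.3696, -0.0472], 'width': 0.5366}
R [[-0.053, 0.999, 0.001], [0.999, 0.053, 0.0], [0.0, 0.001, -1.0]]
```

Contact with 4 N at z = 0.0291, exactly the predicted height. Releasing and rising.

Emit:
{"name": "jog_arm", "arguments": {"moves": [{"fingers":0.0,"xyz":[0,0,-0.05],"angular":[0,0,0]},{"fingers":-0.3,"xyz":[0,0,-0.05],"angular":[0,0,0]},{"fingers":-0.4,"xyz":[0,0,-0.05],"angular":[0,0,0]},{"fingers":-0.4,"xyz":[0,0,-0.05],"angular":[0,0,0]},{"fingers":-0.4,"xyz":[0,0,-2],"angular":[0,0,0]},{"fingers":-0.4,"xyz":[0,0,-5],"angular":[0,0,0]},{"fingers":-0.4,"xyz":[-2,0,-11],"angular":[0,0,0]},{"fingers":-0.4,"xyz":[-8,0,-17],"angular":[0,0,0]},{"fingers":-0.4,"xyz":[-14,0,-20],"angular":[0,0,0]},{"fingers":-0.4,"xyz":[-20,0,-20],"angular":[0,0,0]},{"fingers":-0.4,"xyz":[-26,0,-20],"angular":[0,0,0]},{"fingers":-0.4,"xyz":[-30,0,-20],"angular":[0,0,0]}]}}

```text
clock: 24.5
position: [0.5172, 0.0133, 0.2293]
ee_rot: [2.162, 2.278, 0.003]
force: [1.6, 0.9, 0.2]
width: 0.702
```

Run:
```python
from h import *
st()
im=imaging.get_image("scene"); cx=az(-87); cy=az(3); c=np.array([.5003,.3464,.018])
cs=[c+cx*a+cy*b for a,b in((.04,.025),(.04,-.025),(-.04,-.025),(-.04,.025))]
print([proj("scene",q).round(1).tolist() for q in cs])
crop("scene",425,155,95,90,6,"pics/c8.png",cv2.convertScaleAbs(im,alpha=1.4))
hsv=im.mean(2)
for v in range(168,232,3): print(v,"".join("%4d"%int(x) for x in hsv[v,436:510:3]))
```

```text
{'clock': 24.5, 'joints': [-0.4273, 0.2758, 0.3767, 1.8778, -0.1192, 1.0074, 0.0525], 'position': [0.5172, 0.0133, 0.2293], 'force': [1.639, 0.9088, 0.1779], 'ft_torque': [-0.0963, 0.0064, -0.0015], 'width': 0.7021}
R [[-0.052, 0.999, 0.002], [0.999, 0.052, 0.001], [0.0, 0.002, -1.0]]
[[456.9, 196.0], [450.1, 182.8], [474.2, 178.2], [481.5, 191.2]]
168  140 141 139 141 142 142 142 130 131 103  88  73  77  93 119  94 139 140 139 142 143 140 139 139 138
171  141 128 143 101 100  74  75  79 113 108 120 120 121 118 104  83 107 113  95  95  94 143 142 141 141
174   80  76 112 107 120 119 119 119 119 120 120  91  81  82  83  65  95  97  96  96  99  94 141 144 141
177  103  81 119 118 118 117 119 118  94  80  81  83 110  87  83  78  77  98  96  97  96 124 143 142 141
180  110  82 108 118 117 119 118 119 120 105  91  66  64  67  83  83  66  96  97  98  97  96 118 120 116
183  126 110  82 121 117 105  78  69  58  58  63  63  66  65  80  81  77  69  98  97  98  96  97  97  97
186  142 116  83 119 120  80  64  64  65  66  65  64  66  80  64  82  82  66  93  98  95  95  96  98  94
189  108 120  
[... 860 characters left out ...]
02 116 109 110 107 114 114 119  96  83  83  83  85  90 103 105 103  97
216   94 145 144 141 142 134 124  79 118 120 118 116 117 117 117 118 109 111  95 124  79  90 104  78  98
219   96 149 144 141 144 142 111  90  96 120 119 118 117 117 118 119 119 110  83 134 114  94  96  68  88
222   97 143 143 142 141 142 127 131  78 119 121 118 117 117 118 119  94  83 109 108  98  89  85  81 123
225  143 140 142 141 141 140 140 114  88 102 121 119 119 117 118 119 119 117 121 119 119 123 105 100  79
228  141 139 140 142 142 142 142 128 117  79 121 121 121 118 117 116 124 103 101  78  78  87 113 137 140
231  142 142 140 141 140 142 139 143 111  83 103 123 102 101  76  77 101 130 131 145 147 142 142 141 143
```

The picture limit blocked that view, so I check by numbers. The darker patch spans rows 180–195 and columns 451–481, which matches the cover's predicted corners. A last check compares the other things with the first picture, then I hand in.

Run:
```python
from h import *
a=cv2.imread("pics/scene0.png"); b=imaging.get_image("scene")[:,:,::-1]
for n,(x,y,w,h) in {"wrench":(243,203,20,40),"jar":(490,205,20,20),"flask":(405,260,60,40),"dish":(468,240,45,35),"bottle":(248,270,28,30),"objective":(245,152,18,18),"small lever":(180,160,35,35),"pink":(118,192,50,20),"old lever":(218,215,18,65)}.items():
    A=cv2.GaussianBlur(a[y:y+h,x:x+w],(3,3),0).astype(float);B=cv2.GaussianBlur(b[y:y+h,x:x+w],(3,3),0).astype(float)
    sh=cv2.phaseCorrelate(A.mean(2),B.mean(2),cv2.createHanningWindow((w,h),cv2.CV_64F)); print(n,np.abs(A-B).mean().round(1),np.round(sh[0],2),round(sh[1],2))
t=imaging.get_image("top").mean(2); cx=az(-87); cy=az(3); c=np.array([.5003,.3464,.018])
for y in(-.035,-.02,0,.02,.035): print([int(t[int(round(v)),int(round(u))]) for u,v in(proj("top",c+cx*q+cy*y) for q in(-.05,-.035,-.02,0,.02,.035,.05))])
print(job.sign_off())
```

```text
wrench 4.3 [ 0.07 -0.12] 0.84
jar 20.7 [0.15 0.63] 0.52
flask 5.3 [-0.05 -0.05] 0.88
dish 5.5 [0.4  0.04] 0.93
bottle 5.0 [0.09 0.06] 0.9
objective 5.3 [0.06 0.1 ] 0.9
small lever 4.6 [-0.02 -0.07] 1.02
pink 4.6 [-0.08 -0.14] 0.97
old lever 5.9 [ 0.96 -1.69] 0.57
[97, 148, 105, 168, 166, 167, 169]
[97, 60, 57, 53, 61, 64, 110]
[97, 62, 77, 70, 102, 108, 169]
[97, 67, 102, 95, 100, 110, 166]
[95, 162, 103, 163, 163, 167, 166]
the job is handed in; nothing more can be done
None
```

The job is done and handed in at about 25 s on the robot's clock. I took the larger black lever from the mat and put its blade into the notch. Levering it from 45° to about 11° unsnapped the cover. I then laid the lever back on the mat, gripped the cover by its sides near the raised end, and set it down in the tray.

**What the last checks showed:**
- **Cover:** it touched the tray floor at 4 N, at exactly the height predicted for lying level, outer face up. After release, both camera images show a grey patch where its outline should be.
- **Lever:** the picture taken after release shows it flat on the mat.
- **Wrench, flask, dish, bottle, objective and look-alike levers:** these are unmoved, with shifts of 0.4 px or less from the first picture.

**What disagreed or could not be checked:**
- **Jar:** its image patch changed brightness, with a weak match and a 0.6 px shift. Probably this is shadow from the arm; nothing went nearer than about 6 cm.
- **Tray rim:** measuring it from two views gave a height near 0 mm instead of 16 mm. I relied on the floor contact instead.
- **Lever heel:** it touched the notch edge about 2 mm lower than I had calculated.
- **Lever release:** the wrist force briefly reached about 30 N as I pressed the lever onto the mat before letting go, well below the 120 N limit.
- **Final view:** the 12-picture limit blocked a last look at the cover in the tray, so that check is by pixel values only.

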